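# Eject the ring tray of the blue case with the release pin

### The arm

A 6-joint arm with a two-finger parallel gripper is mounted at the origin on a cart in front of the work surface, level with it; the furniture and walls round the work are solid. World frame = base frame: x ahead of the robot, y to its left, z up, the work surface at z = 0. Lengths are in m, angles in rad, forces in N, time in s.
With the tool pointing down it reaches from about 0.3 to 0.775 m from the base axis. Payload 14.6 kg.
Tool frame: the origin (TCP) lies midway between the tips of the shut fingers; the grasp point (between the pads) lies 19 mm behind it (grasp_offset is the distance from the TCP to the grasp point, in m); z points along the fingers, y is the line along which they close (so a half turn about z gives the same grasp; the last joint's range is limited). The gripper opens to 94 mm and grips with 3 to 60 N. Pads are 16 mm wide; open, the fingers measure 119 mm over their backs; the gripper's body (75 mm by 177 mm) begins 78 mm behind the grasp point.
Start: joints at [-1.188, 0.3, 1.521, -0, 1.321, -0.067], TCP at [0.239, -0.495, 0.205] pointing down, gripper open.
Joint ranges: [-3.03, 3.03], [-0.79, 2.21], [0.23, 2.52], [-1.04, 4.18], [0, 3.07], [-2.55, 2.55]. Speed limits (rad/s): [2.22, 2.22, 2.57, 3.14, 3.14, 3.14].

### API

Orientations are given as [roll, pitch, yaw] about the fixed x, y, z axes, in that order (R = Rz(yaw) Ry(pitch) Rx(roll)).
In Python, from station import * gives the robot as it stands. The module is installed in compiled form; this text tells all that it offers.
- The arm moves only by the tool send_rows, never from a script. Its argument "rows" is a list of rows, each an object of numbers: "dx", "dy", "dz": the shift along the tool's x, y, z in mm; "roll": the turn about the tool's z in degrees; "jaw": the closure, from -1 (fully open) to 1 (shut). In form: [{"dx": .., "dy": .., "dz": .., "roll": .., "jaw": ..}, ...]. A call has 1 to 12 rows; each row shifts and turns the commanded pose from where the row before left it, along the tool's axes as they then stand; what a row does not reach is not made up. A row lasts 1/12 s, in which the tool goes at most 41.7 mm and 7.16 degrees, less where a joint would pass 70% of its speed; a pose out of reach is approached as far as the arm can. A call is refused whole if a number of a shift passes 41.7 or a number of a turn 7.16, either way. A call with a gripper value outside its range is refused whole. The fingers move at their own pace and stop on an object; "force" is the grip in N (left out, the last holds). Time passes only in rows, so rows that do not move let the fingers close. It gives the time, the measured TCP pose, the force, the opening and the grip force at its end, in the units of the state.
- get_obs(): the state, without advancing time (a new reading comes with each control period).
- camera(name): name is "side" or "top"; returns a dict with "frame" (420x560x3 uint8, red, green, blue), "z_map" (420x560 float32, m along the optical axis (not along the pixel's ray), 0 where there is no reading), "camera_matrix" (3x3 intrinsics, pixels), "D" ([k1, k2, p1, p2, k3] as OpenCV has them; the pictures are not rectified), "rvec" (rotation vector, rad) and "tvec" (3), from world to camera coordinates, as OpenCV has them. Camera axes: x right, y down, z forward; pixel columns grow to the right and rows downward; lengths in m; the calibration is good to about 2 mm. A picture is of the moment at which its call begins.
- hand_in(): hands the job in; it is judged then, once.
The state is a dict: "time_s": time; "qpos": joint angles; "joint_vel": joint speeds; "tau": joint torques, N m; "ee_pos": TCP position; "eef_rot": TCP orientation; "force": force on the tool from outside, world axes, zero at the start; "moment": the same for the moment, N m; "grip_width": finger opening in m; "grip_force": force on a finger pad.
Only numpy, scipy, OpenCV 4.12 (cv2) and the standard library are available. Lean on these libraries where they do the work, as an engineer would, in place of code of your own. Each camera call takes 0.05 s, during which the arm holds its last target. There are 200 camera calls.

### The job

Take the yellow-handled release pin from its wooden stand, push it down through the hole in the top of the blue case to trip the catch inside so that its ring tray springs out all the way, then put the pin back upright in its stand and let go. Leave the tray of the red case shut.

Things in the scene. Friction and masses are not known exactly. Their poses are not given: they have to be found in the camera images.
- release_pin: Loose upright pin, 120 g. Origin at its tip (low end), z up. Above the tip: steel shaft 6 mm dia. to 36 mm, stop collar 46 mm dia. to 42, yellow round handle 20 mm dia. to 100 (grip here). Starts centred in its fixed stand, a wooden block 60x60x46 mm tall with a top hole 26 mm dia., 42 deep: collar on the block, tip 10 mm above the worktop. Where it starts is where it must return.
- blue_hole (a point): Centre of the 26 mm dia. hole mouth, mid-top of the fixed blue case (90 deep x, 66 wide y, 56 mm tall); 56 mm above the worktop, z up, tray ejects to -x. The catch's 36 mm square brass pad lies 26 mm below the mouth; pushed 6 mm further down (tip 32 mm below the mouth, about 5 N) it frees the tray; travel ends at 12 mm. Collar seated on the case: tip 36 mm below the mouth.
- blue_tray (a joint): Tray of the blue case, in m: 0 shut and latched, 0.045 fully out. Once the catch is pushed down a spring drives it out in about half a second; it stays out. Beware: a lever press 0.44 m tall stands fixed to the right of the work, over x 0.3 to 0.6, y -0.33 to -0.13 from the robot's base.
- red_tray (a joint): Tray of the red case (a like case in red, beside the blue one, to its left or its right), in m: 0 shut, as it must stay.
Not all that is in view belongs to the job. Of the things like the release_pin, leave any that is turquoise; of the rest the larger one is meant. There is more than one size of the part that bears blue_hole; the job needs the largest.

How it is judged:
By the outcome, as a careful person would: the job done as asked, in the order asked, and still so for the second after the job is handed in, with the robot touching nothing.
It also fails if it takes over 48 s, if anything falls off the work surface, if the arm or the gripper's body presses on something with over 40 N, if the wrist force passes 120 N, or if a joint passes its speed limit or range.

## Working session

There is one attempt and no reset: what is moved stays moved. The work goes in short steps, Python scripts to look and compute and a tool call to move; the robot and the scene stay as the last step left them, time stands still between calls to the robot, and variables do not carry over. Pictures are saved under pics/ and viewed, at most 10 in all, crops included, and the job is handed in when it is done.

Besides the shell and the picture viewer there is one more tool, called as name([rows], argument=value, ...), one row to a line, values as JSON. send_rows: Moves the arm, as the interface text tells. Its arguments: {"type":"object","properties":{"rows":{"type":"array"},"force":{"type":"number"}},"required":["rows"]}

```bash
mkdir -p pics
cat > h.py <<'E'
from station import *
import numpy as np, cv2
def snap(n):
    c=camera(n); np.savez(f'{n}.npz',**c); return c
def save(im,name): cv2.imwrite(f'pics/{name}.png',cv2.cvtColor(np.ascontiguousarray(im),cv2.COLOR_RGB2BGR))
def world(c,uv,z=None):
    uv=np.array(uv,float).reshape(-1,1,2); n=cv2.undistortPoints(uv,c['camera_matrix'],c['D'])[:,0]
    R=cv2.Rodrigues(np.array(c['rvec'],float))[0]; t=np.array(c['tvec'],float).ravel()
    d=np.c_[n,np.ones(len(n))]
    if z is None:
        s=np.array([c['z_map'][int(v),int(u)] for u,v in uv[:,0]])
        return (d*s[:,None]-t)@R
    dw=d@R; o=-R.T@t
    return o+dw*((z-o[2])/dw[:,2])[:,None]
def cloud(c):
    v,u=np.mgrid[0:420,0:560]; return world(c,np.c_[u.ravel(),v.ravel()]).reshape(420,560,3)
E
python3 - <<'E'
from h import *
for n in('top','side'):
    c=snap(n); save(c['frame'],n+'0')
o=get_obs(); print(o['time_s'],o['ee_pos'],o['eef_rot'],o['grip_width'])
E
```

```text
0.1 [ 0.23901525 -0.49506682  0.20491353] [-3.14047762e+00 -6.71693931e-05  4.49792650e-01] 0.09383362027811143
```

View pics/top0.png

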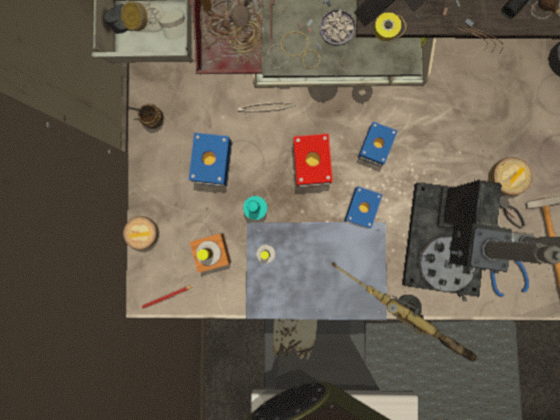

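View pics/side0.png

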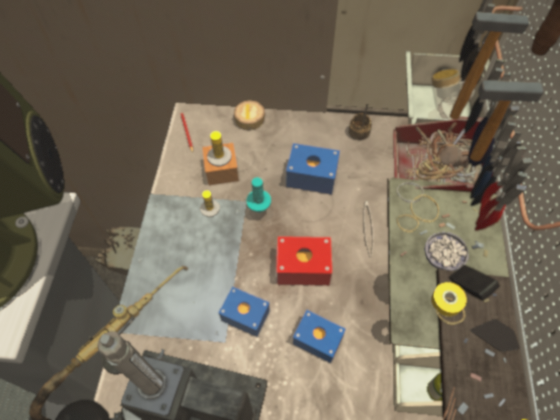

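Top view: the pin candidates are the yellow pin in the stand (204,255), a small yellow pin (265,254) and a turquoise one (255,207). I choose the one in the stand. The blue case candidates are the large one (209,158) and two smaller ones (378,143) and (364,207). I choose the large one, with the red case to its right at (313,160).

Run:
```python
from h import *
im=[]
for n,(r) in (('top',(120,290,170,300)),('side',(120,230,190,350))):
    c=dict(np.load(n+'.npz')); f=c['frame']; P=cloud(c); hsv=cv2.cvtColor(f,cv2.COLOR_RGB2HSV)
    H,S,V=[hsv[...,i].astype(int) for i in range(3)]
    X,Y,Z=P[...,0],P[...,1],P[...,2]
    rows,cols=np.mgrid[0:420,0:560]
    reg=(rows>r[0])&(rows<r[1])&(cols>r[2])&(cols<r[3])
    if n=='top':
        pin=(cols>185)&(cols<235)&(rows>230)&(rows<275); case=(cols>185)&(cols<235)&(rows>130)&(rows<190)
    else:
        pin=(cols>200)&(cols<240)&(rows>125)&(rows<185); case=(cols>280)&(cols<345)&(rows>138)&(rows<195)
    y=pin&(H>22)&(H<35)&(S>170)&(V>80)
    print(n,'yellow',y.sum(),'z max',np.percentile(Z[y],[5,50,95]))
    for nm,m in (('handle top',y&(Z>.104)),('collar',pin&(abs(Z-.052)<.003)&(S<110)),('block',pin&(abs(Z-.046)<.004)&(S>120)&~y)):
        if m.sum()>5: print(nm,m.sum(),P[m].mean(0),P[m].min(0),P[m].max(0))
    b=case&(abs(Z-.056)<.005)&(H>95)&(H<125)&(S>100)
    p=P[b][:,:2].astype(np.float32)*1000; print('case',b.sum(),cv2.minAreaRect(p),np.median(Z[b]))
    h=case&(H<40)&(S>80)&(V>60); uv=np.c_[cols[h],rows[h]]; print('hole px',h.sum(),uv.mean(0),P[h].mean(0),world(c,[uv.mean(0)],.056), world(c,[uv.mean(0)],.03))
    im.append(cv2.resize(f[r[0]:r[1],r[2]:r[3]],None,fx=2.5,fy=2.5,interpolation=cv2.INTER_CUBIC))
hh=max(i.shape[0] for i in im); im=[cv2.copyMakeBorder(i,0,hh-i.shape[0],0,0,cv2.BORDER_CONSTANT) for i in im]
save(np.hstack(im),'crop1')
```

```text
top yellow 95 z max [0.10784024 0.11070608 0.11330109]
handle top 94 [0.42185047 0.23229993 0.11060893] [0.41308865 0.22394034 0.10436549] [0.43058195 0.24154955 0.11444351]
collar 287 [0.42312795 0.23024122 0.05273867] [0.40050088 0.21150789 0.04928966] [0.44324149 0.25735727 0.05498412]
block 521 [0.42266746 0.23128497 0.04685834] [0.38715708 0.19732834 0.04211649] [0.45618253 0.26977233 0.04999875]
case 1419 ((598.8136596679688, 233.6260223388672), (66.13042449951172, 88.51433563232422), 83.43840789794922) 0.056930130413050666
hole px 133 [208.39849624 157.91729323] [0.60131344 0.23735391 0.03837935] [[0.59846597 0.23424595 0.056     ]] [[0.60260849 0.23886341 0.03      ]]
side yellow 68 z max [0.10665917 0.11028757 0.11209698]
handle top 68 [0.42291491 0.23334134 0.10989784] [0.41457727 0.22564738 0.10465571] [0.43128847 0.24388955 0.11286757]
collar 249 [0.42408642 0.2308585  0.05232563] [0.40093999 0.21323756 0.04909937] [0.44552696 0.25680003 0.05493048]
block 384 [0.42417236 0.22850466 0.04637853] [0.38729892 0.19950415 0.04201184] [0.45720208 0.27005524 0.04997659]
case 1114 ((599.5474853515625, 235.27383422851562), (65.09361267089844, 87.57996368408203), 83.4039306640625) 0.05640702656033496
hole px 46 [312.34782609 162.67391304] [0.59897415 0.24991373 0.03033941] [[0.59890787 0.23066216 0.056     ]] [[0.598974   0.25016079 0.03      ]]
```

View pics/crop1.png

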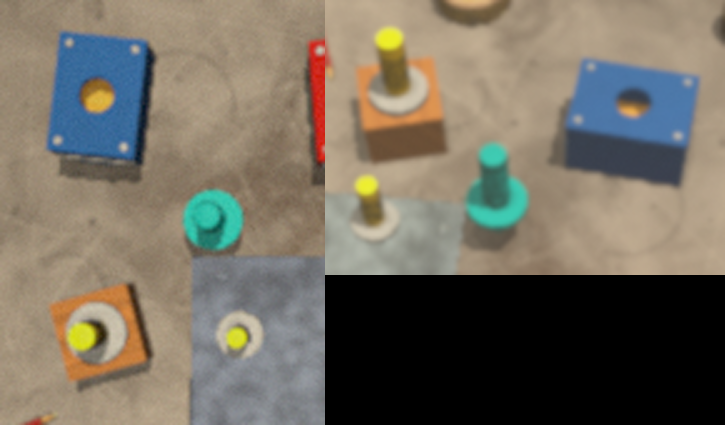

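The crop confirms both choices: the stand pin has the larger yellow handle, and the blue case measures 66x88 mm. The way over leads past the press, so I'm checking its heights before moving.

Run:
```python
from h import *
for n in('top','side'):
    c=dict(np.load(n+'.npz')); P=cloud(c)[c['z_map']>0]
    for a,b in((.1,.2),(.2,.3),(.3,.4),(.4,.5),(.5,1.2)):
        m=(P[:,2]>a)&(P[:,2]<b)&(P[:,1]<.3)&(P[:,0]<.7)&(P[:,0]>.0)
        if m.sum()>5:print(n,a,m.sum(),np.percentile(P[m],[1,99],axis=0).round(3).tolist())
```

```text
top 0.1 3286 [[0.199, -0.288, 0.101], [0.541, 0.236, 0.199]]
top 0.2 4293 [[0.193, -0.282, 0.201], [0.469, 0.133, 0.298]]
top 0.3 1821 [[0.223, -0.22, 0.301], [0.448, 0.054, 0.387]]
side 0.1 3438 [[0.176, -0.247, 0.101], [0.542, 0.236, 0.199]]
side 0.2 6523 [[0.184, -0.245, 0.201], [0.47, 0.133, 0.298]]
side 0.3 3519 [[0.197, -0.228, 0.301], [0.448, 0.119, 0.386]]
side 0.4 858 [[0.435, -0.286, 0.415], [0.467, -0.27, 0.437]]
```

send_rows([
  {"dz": -40, "jaw": -1},
  {"dz": -40},
  {"dz": -40},
  {"dz": -40},
  {"dz": -40},
  {"dz": -40},
  {"dz": -40},
  {"dz": -20},
  {},
])

```text
invalid input at $.rows[0]: expected keys dx, dy, dz, roll, jaw
```

Run:
```python
from h import *
c=dict(np.load('top.npz'));P=cloud(c)
for u,v in((335,265),(350,275),(370,290),(400,312),(420,322),(450,340),(472,355),(545,257),(500,245),(410,303),(290,340)): print((u,v),P[v,u].round(3))
for n in('top','side'):
    c=dict(np.load(n+'.npz')); P=cloud(c)
    m=(P[...,2]>.08)&(P[...,0]<.75)&(P[...,0]>-.1)&(c['z_map']>0)
    print(n)
    for y0 in np.arange(-.5,.3,.05):
        k=m&(P[...,1]>=y0)&(P[...,1]<y0+.05)
        if k.sum()>3: q=P[k]; print(round(y0,2),k.sum(),q.min(0).round(2),q.max(0).round(2))
```

```text
(335, 265) [ 0.399 -0.001  0.053]
(350, 275) [ 0.382 -0.027  0.062]
(370, 290) [ 0.356 -0.061  0.07 ]
(400, 312) [ 0.319 -0.112  0.081]
(420, 322) [ 0.303 -0.146  0.082]
(450, 340) [ 0.273 -0.195  0.088]
(472, 355) [ 0.247 -0.233  0.084]
(545, 257) [ 0.432 -0.207  0.376]
(500, 245) [ 0.443 -0.207  0.263]
(410, 303) [ 0.326 -0.145  0.018]
(290, 340) [ 0.24   0.082 -0.048]
top
-0.35 8 [ 0.45 -0.3   0.16] [ 0.46 -0.3   0.17]
-0.3 421 [ 0.44 -0.3   0.15] [ 0.47 -0.25  0.28]
-0.25 4518 [ 0.24 -0.25  0.08] [ 0.54 -0.2   0.39]
-0.2 1507 [ 0.26 -0.2   0.08] [ 0.47 -0.15  0.21]
-0.15 682 [ 0.28 -0.15  0.08] [ 0.75 -0.1   0.17]
-0.1 796 [ 0.32 -0.1   0.08] [ 0.75 -0.05  0.17]
-0.05 1061 [ 0.24 -0.05  0.16] [ 0.75 -0.    0.38]
-0.0 2061 [0.22 0.   0.16] [0.75 0.05 0.36]
0.05 1859 [0.21 0.05 0.16] [0.75 0.1  0.31]
0.1 1047 [0.18 0.1  0.08] [0.75 0.15 0.27]
0.15 263 [0.5  0.15 0.09] [0.75 0.2  0.15]
0.2 365 [0.41 0.2  0.08] [0.75 0.24 0.17]
side
-0.3 858 [ 0.43 -0.29  0.41] [ 0.47 -0.27  0.44]
-0.25 6774 [ 0.24 -0.25  0.08] [ 0.54 -0.2   0.39]
-0.2 884 [ 0.26 -0.2   0.08] [ 0.47 -0.15  0.21]
-0.15 849 [ 0.29 -0.15  0.08] [ 0.75 -0.1   0.17]
-0.1 1094 [ 0.32 -0.1   0.08] [ 0.75 -0.05  0.17]
-0.05 2286 [ 0.16 -0.05  0.16] [ 0.75 -0.    0.36]
-0.0 3231 [0.16 0.   0.16] [0.75 0.05 0.36]
0.05 2489 [0.2  0.05 0.16] [0.75 0.1  0.36]
0.1 1385 [0.18 0.1  0.08] [0.75 0.15 0.36]
0.15 225 [0.5  0.15 0.09] [0.75 0.2  0.15]
0.2 508 [0.41 0.2  0.08] [0.75 0.24 0.16]
```

send_rows([
  {"dx": 0, "dy": 0, "dz": -40, "roll": 0, "jaw": -1},
  {"dx": 0, "dy": 0, "dz": -40, "roll": 0, "jaw": -1},
  {"dx": 0, "dy": 0, "dz": -40, "roll": 0, "jaw": -1},
  {"dx": 0, "dy": 0, "dz": -40, "roll": 0, "jaw": -1},
  {"dx": 0, "dy": 0, "dz": -40, "roll": 0, "jaw": -1},
  {"dx": 0, "dy": 0, "dz": -40, "roll": 0, "jaw": -1},
  {"dx": 0, "dy": 0, "dz": -40, "roll": 0, "jaw": -1},
  {"dx": 0, "dy": 0, "dz": -20, "roll": 0, "jaw": -1},
  {"dx": 0, "dy": 0, "dz": 0, "roll": 0, "jaw": -1},
])

```text
time_s: 0.85
ee_pos: [0.2391, -0.4952, 0.5098]
eef_rot: [3.135, 0.0, 0.45]
force: [-0.5, 1.2, -0.3]
grip_width: 0.0941
grip_force: 0.0
```

send_rows([
  {"dx": 24, "dy": -29, "dz": 0, "roll": 0, "jaw": -1},
  {"dx": 24, "dy": -29, "dz": 0, "roll": 0, "jaw": -1},
  {"dx": 24, "dy": -29, "dz": 0, "roll": 0, "jaw": -1},
  {"dx": 24, "dy": -29, "dz": 0, "roll": 0, "jaw": -1},
  {"dx": 24, "dy": -29, "dz": 0, "roll": 0, "jaw": -1},
  {"dx": 24, "dy": -29, "dz": 0, "roll": 0, "jaw": -1},
  {"dx": 24, "dy": -29, "dz": 0, "roll": 0, "jaw": -1},
  {"dx": 24, "dy": -29, "dz": 0, "roll": 0, "jaw": -1},
  {"dx": 24, "dy": -29, "dz": 0, "roll": 0, "jaw": -1},
  {"dx": 24, "dy": -29, "dz": 0, "roll": 0, "jaw": -1},
])

```text
time_s: 1.68
ee_pos: [0.3289, -0.128, 0.5045]
eef_rot: [-3.141, 0.001, 0.449]
force: [1.1, 0.2, 0.1]
grip_width: 0.0941
grip_force: 0.0
```

send_rows([
  {"dx": 24, "dy": -29, "dz": 0, "roll": 0, "jaw": -1},
  {"dx": 24, "dy": -29, "dz": 0, "roll": 0, "jaw": -1},
  {"dx": 24, "dy": -29, "dz": 0, "roll": 0, "jaw": -1},
  {"dx": 24, "dy": -29, "dz": 0, "roll": 0, "jaw": -1},
  {"dx": 24, "dy": -29, "dz": 0, "roll": 0, "jaw": -1},
  {"dx": 24, "dy": -29, "dz": 0, "roll": 0, "jaw": -1},
  {"dx": 24, "dy": -29, "dz": 0, "roll": 0, "jaw": -1},
  {"dx": 24, "dy": -29, "dz": 0, "roll": 0, "jaw": -1},
  {"dx": 24, "dy": -29, "dz": 0, "roll": 0, "jaw": -1},
  {"dx": 24, "dy": -29, "dz": 0, "roll": 0, "jaw": -1},
  {"dx": 0, "dy": 0, "dz": 0, "roll": 0, "jaw": -1},
])

```text
time_s: 2.6
ee_pos: [0.4199, 0.2404, 0.502]
eef_rot: [-3.141, 0.006, 0.454]
force: [0.7, 0.6, -0.4]
grip_width: 0.0938
grip_force: 0.0
```

send_rows([
  {"dx": -1, "dy": 8, "dz": 40, "roll": 0, "jaw": -1},
  {"dx": 0, "dy": 0, "dz": 40, "roll": 0, "jaw": -1},
  {"dx": 0, "dy": 0, "dz": 40, "roll": 0, "jaw": -1},
  {"dx": 0, "dy": 0, "dz": 40, "roll": 0, "jaw": -1},
  {"dx": 0, "dy": 0, "dz": 40, "roll": 0, "jaw": -1},
  {"dx": 0, "dy": 0, "dz": 40, "roll": 0, "jaw": -1},
  {"dx": 0, "dy": 0, "dz": 40, "roll": 0, "jaw": -1},
  {"dx": 0, "dy": 0, "dz": 40, "roll": 0, "jaw": -1},
  {"dx": 0, "dy": 0, "dz": 10, "roll": 0, "jaw": -1},
  {"dx": 0, "dy": 0, "dz": 0, "roll": 0, "jaw": -1},
  {"dx": 0, "dy": 0, "dz": 0, "roll": 0, "jaw": -1},
])

```text
time_s: 3.52
ee_pos: [0.4222, 0.2282, 0.1767]
eef_rot: [3.142, -0.001, 0.45]
force: [0.1, -0.0, 1.1]
grip_width: 0.0943
grip_force: 0.0
```

Run:
```python
from h import *
c=snap('side'); save(cv2.resize(c['frame'][40:240,130:350],None,fx=2.5,fy=2.5),'side1')
o=get_obs(); print(o['ee_pos'],o['eef_rot'],o['qpos'])
```

```text
[0.42261351 0.22836708 0.17756413] [ 3.14149335e+00 -2.63163670e-03  4.49735549e-01] [ 4.19163790e-01  1.69513548e-01  1.74944920e+00 -2.00323527e-05
  1.21999647e+00  1.54023156e+00]
```

View pics/side1.png

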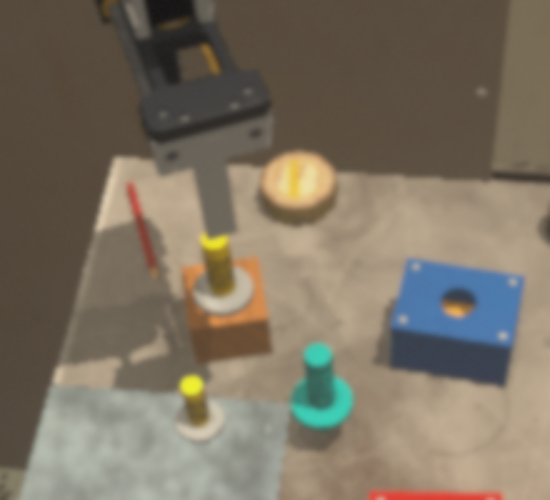

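The picture shows the fingers straddling above the stand pin at (215,245). The stand and case are undisturbed.

send_rows([
  {"dx": 2, "dy": -4, "dz": 30, "roll": 0, "jaw": -1},
  {"dx": 0, "dy": 0, "dz": 30, "roll": 0, "jaw": -1},
  {"dx": 0, "dy": 0, "dz": 30, "roll": 0, "jaw": -1},
  {"dx": 0, "dy": 0, "dz": 22, "roll": 0, "jaw": -1},
  {"dx": 0, "dy": 0, "dz": 0, "roll": 0, "jaw": -1},
  {"dx": 0, "dy": 0, "dz": 0, "roll": 0, "jaw": -1},
])

```text
time_s: 4.07
ee_pos: [0.4227, 0.2329, 0.065]
eef_rot: [3.142, -0.001, 0.45]
force: [-0.7, -0.2, 0.5]
grip_width: 0.0941
grip_force: 0.0
```

send_rows([
  {"dx": 0, "dy": 0, "dz": 0, "roll": 0, "jaw": 1},
  {"dx": 0, "dy": 0, "dz": 0, "roll": 0, "jaw": 1},
  {"dx": 0, "dy": 0, "dz": 0, "roll": 0, "jaw": 1},
  {"dx": 0, "dy": 0, "dz": 0, "roll": 0, "jaw": 1},
  {"dx": 0, "dy": 0, "dz": 0, "roll": 0, "jaw": 1},
  {"dx": 0, "dy": 0, "dz": 0, "roll": 0, "jaw": 1},
  {"dx": 0, "dy": 0, "dz": 0, "roll": 0, "jaw": 1},
  {"dx": 0, "dy": 0, "dz": 0, "roll": 0, "jaw": 1},
], force=40)

```text
time_s: 4.73
ee_pos: [0.4219, 0.2326, 0.0635]
eef_rot: [3.142, -0.0, 0.45]
force: [0.3, 0.1, 0.0]
grip_width: 0.0442
grip_force: 0.0
```

send_rows([
  {"dx": 0, "dy": 0, "dz": 0, "roll": 0, "jaw": 1},
  {"dx": 0, "dy": 0, "dz": 0, "roll": 0, "jaw": 1},
  {"dx": 0, "dy": 0, "dz": 0, "roll": 0, "jaw": 1},
  {"dx": 0, "dy": 0, "dz": 0, "roll": 0, "jaw": 1},
  {"dx": 0, "dy": 0, "dz": 0, "roll": 0, "jaw": 1},
  {"dx": 0, "dy": 0, "dz": 0, "roll": 0, "jaw": 1},
  {"dx": 0, "dy": 0, "dz": 0, "roll": 0, "jaw": 1},
  {"dx": 0, "dy": 0, "dz": 0, "roll": 0, "jaw": 1},
], force=40)

```text
time_s: 5.4
ee_pos: [0.4218, 0.2325, 0.0634]
eef_rot: [-3.142, 0.0, 0.45]
force: [0.1, 0.8, -0.1]
grip_width: 0.0194
grip_force: 40.0
```

send_rows([
  {"dx": 0, "dy": 0, "dz": -20, "roll": 0, "jaw": 1},
  {"dx": 0, "dy": 0, "dz": -30, "roll": 0, "jaw": 1},
  {"dx": 0, "dy": 0, "dz": -30, "roll": 0, "jaw": 1},
  {"dx": 0, "dy": 0, "dz": 0, "roll": 0, "jaw": 1},
  {"dx": 20, "dy": 10, "dz": 0, "roll": 0, "jaw": 1},
  {"dx": 30, "dy": 14, "dz": 0, "roll": 0, "jaw": 1},
  {"dx": 30, "dy": 14, "dz": 0, "roll": 0, "jaw": 1},
  {"dx": 30, "dy": 14, "dz": 0, "roll": 0, "jaw": 1},
  {"dx": 30, "dy": 14, "dz": 0, "roll": 0, "jaw": 1},
  {"dx": 20, "dy": 10, "dz": 0, "roll": 0, "jaw": 1},
  {"dx": 0, "dy": 0, "dz": 0, "roll": 0, "jaw": 1},
  {"dx": 0, "dy": 0, "dz": 0, "roll": 0, "jaw": 1},
])

```text
time_s: 6.4
ee_pos: [0.5991, 0.2333, 0.1418]
eef_rot: [-3.141, 0.002, 0.449]
force: [0.1, 0.2, -0.8]
grip_width: 0.0195
grip_force: 40.0
```

Run:
```python
from h import *
c=snap('side'); save(cv2.resize(c['frame'][40:240,200:420],None,fx=2.5,fy=2.5),'side2')
o=get_obs(); print(o['ee_pos'],o['eef_rot'],o['force'],o['grip_width'],o['grip_force'])
R=cv2.Rodrigues(c['rvec'])[0]
e=o['ee_pos']
for z in(e[2]-.0534,e[2]-.0534+.036): print(cv2.projectPoints(np.array([[e[0],e[1],z]]),c['rvec'],c['tvec'],c['camera_matrix'],c['D'])[0].ravel())
```

```text
[0.59841353 0.23349286 0.14228632] [-3.14136341e+00  1.77633985e-03  4.49633922e-01] [-0.51829514  0.1940629  -1.5224684 ] 0.01949022251896839 39.99971687793732
[313.07500203 150.39000516]
[314.12708999 137.46805697]
```

View pics/side2.png

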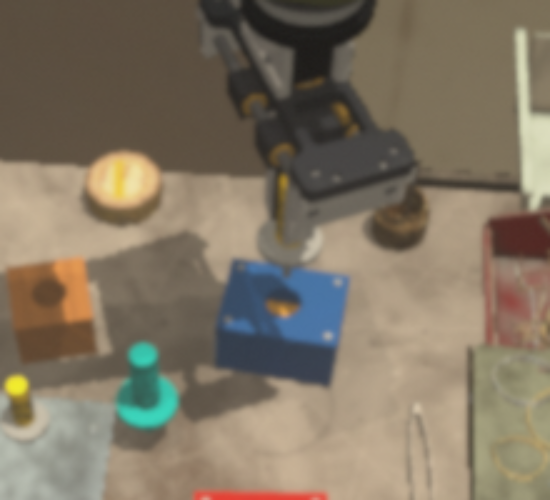

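The pin hangs upright with its tip at crop pixel (288,268), just above the hole at (284,303), which agrees with the predicted tip. Descending.

send_rows([
  {"dx": 0, "dy": 1, "dz": 20, "roll": 0, "jaw": 1},
  {"dx": 0, "dy": 0, "dz": 15, "roll": 0, "jaw": 1},
  {"dx": 0, "dy": 0, "dz": 10, "roll": 0, "jaw": 1},
  {"dx": 0, "dy": 0, "dz": 8, "roll": 0, "jaw": 1},
  {"dx": 0, "dy": 0, "dz": 0, "roll": 0, "jaw": 1},
])

```text
time_s: 6.87
ee_pos: [0.5984, 0.2328, 0.0891]
eef_rot: [-3.141, 0.002, 0.45]
force: [-0.6, -0.2, -1.6]
grip_width: 0.0195
grip_force: 40.0
```

send_rows([
  {"dx": 0, "dy": 0, "dz": 4, "roll": 0, "jaw": 1},
  {"dx": 0, "dy": 0, "dz": 4, "roll": 0, "jaw": 1},
  {"dx": 0, "dy": 0, "dz": 3, "roll": 0, "jaw": 1},
  {"dx": 0, "dy": 0, "dz": 2, "roll": 0, "jaw": 1},
  {"dx": 0, "dy": 0, "dz": 0, "roll": 0, "jaw": 1},
  {"dx": 0, "dy": 0, "dz": 0, "roll": 0, "jaw": 1},
])

```text
time_s: 7.37
ee_pos: [0.5997, 0.2329, 0.0778]
eef_rot: [3.142, -0.001, 0.45]
force: [0.9, 0.6, 1.1]
grip_width: 0.0196
grip_force: 40.0
```

send_rows([
  {"dx": 0, "dy": 0, "dz": 1, "roll": 0, "jaw": 1},
  {"dx": 0, "dy": 0, "dz": 1, "roll": 0, "jaw": 1},
  {"dx": 0, "dy": 0, "dz": 1, "roll": 0, "jaw": 1},
  {"dx": 0, "dy": 0, "dz": 0, "roll": 0, "jaw": 1},
  {"dx": 0, "dy": 0, "dz": 0, "roll": 0, "jaw": 1},
  {"dx": 0, "dy": 0, "dz": 0, "roll": 0, "jaw": 1},
  {"dx": 0, "dy": 0, "dz": 0, "roll": 0, "jaw": 1},
  {"dx": 0, "dy": 0, "dz": 0, "roll": 0, "jaw": 1},
  {"dx": 0, "dy": 0, "dz": 0, "roll": 0, "jaw": 1},
])

```text
time_s: 8.12
ee_pos: [0.5995, 0.2328, 0.0745]
eef_rot: [3.142, -0.0, 0.45]
force: [1.5, 1.5, 2.9]
grip_width: 0.0194
grip_force: 40.0
```

Run:
```python
from h import *
c=snap('side'); s=c['frame'][80:240,220:380]; t=snap('top')['frame'][100:260,150:310]
save(cv2.resize(np.hstack([s,t]),None,fx=2.4,fy=2.4),'both3')
o=get_obs(); print(o['ee_pos'],o['force'],o['grip_width'])
```

```text
[0.59945781 0.23280467 0.07450095] [3.13969039 1.02825141 2.86372237] 0.01957880785142571
```

View pics/both3.png

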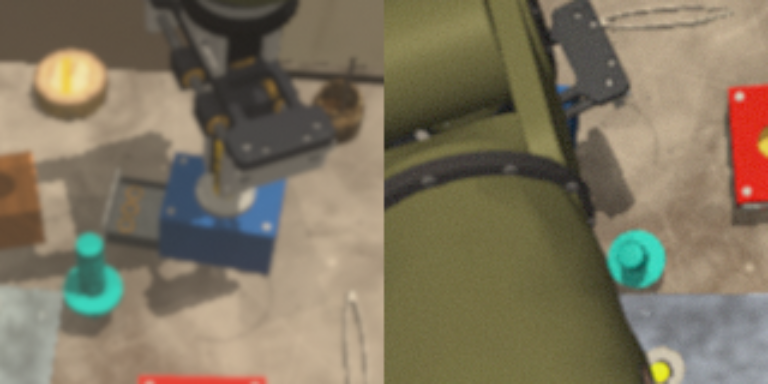

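The left half shows the blue tray ejected at (137,210). Lifting the pin and taking it back.

send_rows([
  {"dx": 0, "dy": 0, "dz": -12, "roll": 0, "jaw": 1},
  {"dx": 0, "dy": 0, "dz": -25, "roll": 0, "jaw": 1},
  {"dx": 0, "dy": 0, "dz": -35, "roll": 0, "jaw": 1},
  {"dx": 0, "dy": 0, "dz": 0, "roll": 0, "jaw": 1},
  {"dx": -20, "dy": -10, "dz": 0, "roll": 0, "jaw": 1},
  {"dx": -30, "dy": -14, "dz": 0, "roll": 0, "jaw": 1},
  {"dx": -30, "dy": -14, "dz": 0, "roll": 0, "jaw": 1},
  {"dx": -30, "dy": -14, "dz": 0, "roll": 0, "jaw": 1},
  {"dx": -30, "dy": -14, "dz": 0, "roll": 0, "jaw": 1},
  {"dx": -20, "dy": -11, "dz": 0, "roll": 0, "jaw": 1},
  {"dx": 0, "dy": 0, "dz": 0, "roll": 0, "jaw": 1},
  {"dx": 0, "dy": 0, "dz": 0, "roll": 0, "jaw": 1},
])

```text
time_s: 9.22
ee_pos: [0.4212, 0.2326, 0.1472]
eef_rot: [3.141, -0.0, 0.451]
force: [0.5, 0.3, -0.5]
grip_width: 0.0194
grip_force: 40.0
```

Run:
```python
from h import *
c=snap('side'); save(cv2.resize(c['frame'][60:240,150:350],None,fx=2.8,fy=2.8),'side4')
o=get_obs(); print(o['ee_pos'],o['eef_rot'],o['force'],o['grip_width'])
e=o['ee_pos']; p=np.array([[e[0],e[1],e[2]-.0534],[e[0],e[1],e[2]-.0174]])
print((cv2.projectPoints(p,c['rvec'],c['tvec'],c['camera_matrix'],c['D'])[0][:,0]-[150,60])*2.8)
```

```text
[0.42205715 0.23255848 0.14704607] [ 3.14140504e+00 -4.67247796e-04  4.50155571e-01] [ 0.25414654  0.16164483 -0.98917133] 0.019616036697934772
[[184.52203209 230.48428476]
 [177.69825369 193.7595887 ]]
```

View pics/side4.png

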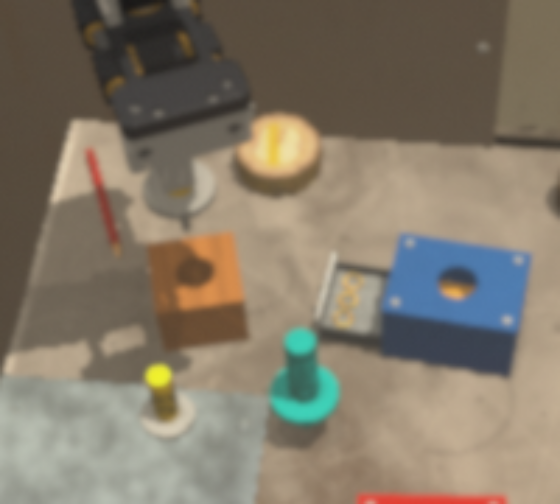

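The picture shows the tray fully out at (352,298) and the pin tip at (186,228), as predicted, over the stand hole at (195,270). Lowering.

send_rows([
  {"dx": 0, "dy": 0, "dz": 20, "roll": 0, "jaw": 1},
  {"dx": 0, "dy": 0, "dz": 20, "roll": 0, "jaw": 1},
  {"dx": 0, "dy": 0, "dz": 20, "roll": 0, "jaw": 1},
  {"dx": 0, "dy": 0, "dz": 12, "roll": 0, "jaw": 1},
  {"dx": 0, "dy": 0, "dz": 6, "roll": 0, "jaw": 1},
  {"dx": 0, "dy": 0, "dz": 3, "roll": 0, "jaw": 1},
  {"dx": 0, "dy": 0, "dz": 0, "roll": 0, "jaw": 1},
  {"dx": 0, "dy": 0, "dz": 0, "roll": 0, "jaw": 1},
  {"dx": 0, "dy": 0, "dz": 0, "roll": 0, "jaw": 1},
])

```text
time_s: 10.02
ee_pos: [0.4224, 0.2327, 0.0662]
eef_rot: [3.142, -0.001, 0.45]
force: [-0.3, 1.0, -0.7]
grip_width: 0.0198
grip_force: 40.0
```

send_rows([
  {"dx": 0, "dy": 0, "dz": 1, "roll": 0, "jaw": 1},
  {"dx": 0, "dy": 0, "dz": 1, "roll": 0, "jaw": 1},
  {"dx": 0, "dy": 0, "dz": 0, "roll": 0, "jaw": 1},
  {"dx": 0, "dy": 0, "dz": 0, "roll": 0, "jaw": 1},
  {"dx": 0, "dy": 0, "dz": 0, "roll": 0, "jaw": 1},
])

```text
time_s: 10.43
ee_pos: [0.4219, 0.2326, 0.0635]
eef_rot: [3.142, -0.0, 0.45]
force: [0.6, -0.5, -0.8]
grip_width: 0.0196
grip_force: 40.0
```

send_rows([
  {"dx": 0, "dy": 0, "dz": 0.7, "roll": 0, "jaw": 1},
  {"dx": 0, "dy": 0, "dz": 0, "roll": 0, "jaw": 1},
  {"dx": 0, "dy": 0, "dz": 0, "roll": 0, "jaw": 1},
])

```text
time_s: 10.68
ee_pos: [0.422, 0.2326, 0.0634]
eef_rot: [3.142, -0.0, 0.45]
force: [-3.5, -1.7, 8.0]
grip_width: 0.0197
grip_force: 40.0
```

send_rows([
  {"dx": 0, "dy": 0, "dz": 0, "roll": 0, "jaw": -1},
  {"dx": 0, "dy": 0, "dz": 0, "roll": 0, "jaw": -1},
  {"dx": 0, "dy": 0, "dz": 0, "roll": 0, "jaw": -1},
  {"dx": 0, "dy": 0, "dz": 0, "roll": 0, "jaw": -1},
  {"dx": 0, "dy": 0, "dz": 0, "roll": 0, "jaw": -1},
  {"dx": 0, "dy": 0, "dz": 0, "roll": 0, "jaw": -1},
  {"dx": 0, "dy": 0, "dz": 0, "roll": 0, "jaw": -1},
  {"dx": 0, "dy": 0, "dz": 0, "roll": 0, "jaw": -1},
  {"dx": 0, "dy": 0, "dz": 0, "roll": 0, "jaw": -1},
  {"dx": 0, "dy": 0, "dz": 0, "roll": 0, "jaw": -1},
  {"dx": 0, "dy": 0, "dz": 0, "roll": 0, "jaw": -1},
  {"dx": 0, "dy": 0, "dz": 0, "roll": 0, "jaw": -1},
])

```text
time_s: 11.68
ee_pos: [0.4219, 0.2325, 0.0628]
eef_rot: [-3.142, -0.0, 0.45]
force: [-0.9, 0.8, -0.5]
grip_width: 0.0931
grip_force: 0.0
```

send_rows([
  {"dx": 0, "dy": 0, "dz": -15, "roll": 0, "jaw": -1},
  {"dx": 0, "dy": 0, "dz": -25, "roll": 0, "jaw": -1},
  {"dx": 0, "dy": 0, "dz": -35, "roll": 0, "jaw": -1},
  {"dx": 0, "dy": 0, "dz": -35, "roll": 0, "jaw": -1},
  {"dx": 0, "dy": 0, "dz": -40, "roll": 0, "jaw": -1},
  {"dx": 0, "dy": 0, "dz": -40, "roll": 0, "jaw": -1},
  {"dx": 0, "dy": 0, "dz": 0, "roll": 0, "jaw": -1},
  {"dx": 0, "dy": 0, "dz": 0, "roll": 0, "jaw": -1},
])

```text
time_s: 12.35
ee_pos: [0.4224, 0.2328, 0.2544]
eef_rot: [3.142, -0.004, 0.45]
force: [1.0, 0.6, -0.3]
grip_width: 0.094
grip_force: 0.0
```

Run:
```python
from h import *
c=snap('side'); save(cv2.resize(c['frame'][90:300,150:390],None,fx=2.5,fy=2.5),'side5')
P=cloud(c); hsv=cv2.cvtColor(c['frame'],cv2.COLOR_RGB2HSV).astype(int)
m=(hsv[...,0]>22)&(hsv[...,0]<35)&(hsv[...,1]>170)&(hsv[...,2]>80)&(P[...,2]>.104)&(P[...,2]<.12)&(abs(P[...,0]-.42)<.03)&(abs(P[...,1]-.23)<.03)
print(m.sum(),P[m].mean(0)); o=get_obs(); print(o['time_s'],o['ee_pos'],o['force'],o['grip_width'])
```

```text
68 [0.42414656 0.2313089  0.1098724 ]
12.4 [0.42177606 0.23252485 0.25252516] [ 0.51528724 -0.97520039 -1.00156979] 0.09408840693197619
```

View pics/side5.png

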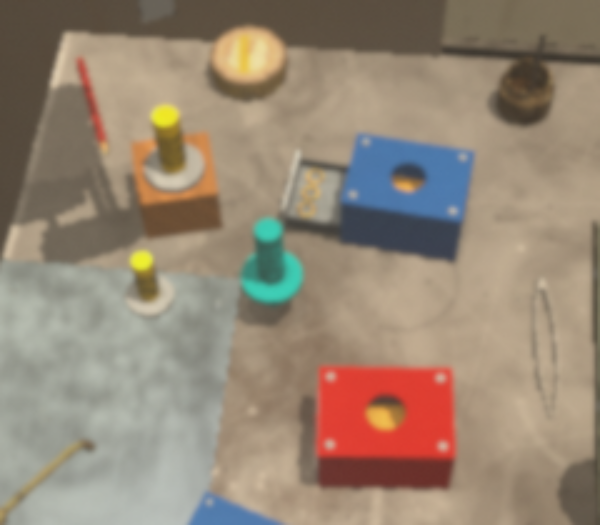

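The pin stands upright in its stand at (168,140), about 2 mm from where it started. The blue tray is out at (318,190), the red tray is shut, and the gripper is clear.

```bash
python3 -c "
from station import *
print(hand_in())"
```

```text
the job is handed in; nothing more can be done
None
```

The job is handed in: the blue case's tray is fully out, the pin is released and upright in its stand about 2 mm from where it started, and the red tray is shut, all in about 12.4 s of the 48 s (the hand-in call gave no verdict).

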